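# Four clicks on the planer's depth knob

### The arm

A 6-joint arm with a two-finger parallel gripper is mounted at the origin on the work surface. World frame = base frame: x ahead of the robot, y to its left, z up, the work surface at z = 0. Lengths are in m, angles in rad, forces in N, time in s.
With the tool pointing down it reaches from about 0.25 to 0.725 m from the base axis. Payload 4 kg.
Tool frame: the origin (TCP) lies on the centre line of the jaws, within the pads' length; the fingertips stand 14 mm ahead of it and the grasp point (between the pads) lies 5 mm behind it; z points along the fingers, x is the direction in which the jaws open and shut, and the axes are right-handed (so a half turn about z gives the same grasp; the last joint's range is limited). The gripper opens to 85 mm and grips with 20 to 120 N. Pads are 22 mm wide; open, the fingers measure 114 mm over their backs; the gripper's body (76 mm by 85 mm) begins 54 mm behind the grasp point. The pads swing forward as they close: fully open they stand 13 mm farther back than shut.
Start: joints at [-1.247, 0.241, 0.005, 1.335, 0, 1.571], TCP at [0.159, -0.474, 0.245] pointing down, gripper open.
Joint ranges: [-2.72, 2.72], [-1.05, 1.87], [-1.09, 1.28], [-1.99, 2.15], [-1.42, 1.44], [-3.14, 3.14]. Speed limits (rad/s): [2.79, 2.79, 3.14, 3.14, 3.14, 3.14].

### API

Orientations are given as a unit quaternion [x, y, z, w].
In Python, from workcell import bot gives the robot as it stands.
- The arm moves only by the tool play_rows, never from a script. Its argument "motion" is a list of rows, each an object with "fingers": the closure, from -1 (fully open) to 1 (shut), so that 0 is half open; "translation": the shift along the tool's x, y, z in cm, a list of three; "roll": the turn about the tool's z in degrees. A call has 1 to 20 rows; each row is the pose to reach, as a shift and turn from the pose commanded when the call began, along the tool's axes at that moment; what a row does not reach only later rows make up. A row lasts 1/12 s, in which the tool goes at most 41.7 mm and 7.16 degrees, less where a joint would pass 70% of its speed; a pose out of reach is approached as far as the arm can. A call with a gripper value outside its range is refused whole. The fingers move at their own pace and stop on an object; the grip force is fixed at half the most. Time passes only in rows, so rows that repeat a pose let the fingers close. It gives the time, the measured TCP pose, the force and the opening at its end, in the units of the state.
- bot.get_obs(): the state, without advancing time (a new reading comes with each control period).
- bot.camera(name): name is "side" or "top"; returns a dict with "pixels" (480x640x3 uint8, red, green, blue), "intrinsics" (3x3 intrinsics, pixels), "k1" (the pictures are not rectified: a ray, as slopes to the right and down, at radius r is drawn at 1 + k1 r^2 times it, then the intrinsics apply), "world_to_cam" (4x4, takes a point from world to camera coordinates). Camera axes: x right, y down, z forward; pixel columns grow to the right and rows downward; lengths in m; the calibration is good to about 2 mm. A picture is of the moment at which its call begins. There is no depth.
- bot.job_done(): hands the job in, once; it reports no verdict.
The state is a dict: "clock": time; "joint_pos": joint angles; "joint_vel": joint speeds; "tau": joint torques, N m; "eef_pos": TCP position; "tool_rot": TCP orientation; "ft_force": force on the tool from outside, world axes, zero at the start; "ft_torque": the same for the moment, N m; "grip_width": finger opening in m.
Only numpy, scipy, OpenCV 4.12 (cv2) and the standard library are available. Lean on these libraries where they do the work, as an engineer would, in place of code of your own. Each camera call takes 0.05 s, during which the arm holds its last target. There are 200 camera calls.

### The job

The hand planer stands in its bench cradle with the depth knob parked at zero; set it for a 0.4 mm cut. With a fingertip push the four-lobed knob on its nose clockwise (seen from above) by exactly four clicks, leave it resting in that click and take the hand away. Only push: do not grip the knob or straddle it or one of its lobes with the fingers, and leave the chisel, offcut, wax tin and glue bottle where they are.

Things in the scene. Friction and masses are not known exactly. Their poses are not given: they have to be found in the camera images.
- planer: cordless hand planer, 290 mm long, held immovably in a cradle (x -77 to 293, y -65 to 65 mm) fixed to the bench. Origin on the bench straight below the knob's axis, z up, +x from nose to tail. Within 58 mm of the knob's axis nothing but the knob is higher than 86 mm; farther back: housing 102 mm high, handle 166 mm high from x = 77 mm on, motor end out to y = +90 mm, 112 mm high.
- depth_knob (a joint): knob angle (rad) about its vertical axis, growing clockwise seen from above (deeper). Click stops every 15 degrees: 0, 0.2618 ... 3.927, a hard end stop just beyond the first and last; it starts in stop 0. A click is 0.1 mm of cut. Leaving a stop takes about 0.2 N m (7 to 9 N on a lobe), falling to none midway, where the knob snaps by itself into the next stop.
- knob_centre (a point): point on the black knob's vertical axis, 110 mm above the bench (mid-height of its lobes). Skirt of radius 31.5 mm, 86 to 95 mm above the bench; on it a hub of radius 16.5 mm up to 126 mm and four radial lobes 90 degrees apart, 12 mm thick with round ends, out to radius 30.5 mm, 95 to 125 mm above the bench. The space between lobes is open down to the skirt.
- lobe1 (a point): middle of the round outer end (radius 6 mm) of the lobe with the white line on its top: 24.5 mm from the knob's axis, 110 mm above the bench; it turns with the knob. At joint value 0 this lobe points to the planer's nose (its -x).
- lobe2 (a point): the same point on the next lobe, 90 degrees clockwise of lobe1 seen from above.
- lobe3 (a point): the same point on the lobe opposite lobe1.
- lobe4 (a point): the same point on the lobe 90 degrees counter-clockwise of lobe1 seen from above.
- chisel: bench chisel lying flat, 264 mm long, up to 28 mm thick; origin on the bench at the ferrule, blade to +x (125 mm), wooden handle to -x (139 mm). Leave alone.
- offcut: hardwood offcut 115 x 45 x 28 mm (x, y, z), origin under its centre. Leave alone.
- wax_tin: round steel tin, 72 mm across, 42 mm high, origin under its centre. Leave alone.
- glue: white glue bottle standing upright, 54 mm across, 150 mm high, origin under its centre. Leave alone.

How it is judged:
At the end, for the whole second after the job is handed in: The depth knob rests in the stop four clicks from zero (60 degrees, within 6) and is not turning; chisel, offcut, tin and bottle are within 20 mm of where they started and the bottle is upright (value of joint depth_knob between 0.947198 and 1.1472 rad and velocity of joint depth_knob between -0.05 and 0.05 rad/s and distance of each of chisel, offcut, wax_tin, glue from where it was at the start of the episode below 0.02 m and angle between glue's own z axis and vertical below 0.3 rad); the robot touches nothing.
It fails at once if the knob or one of its lobes is straddled or gripped from above, instead of being pushed from one side (z of the grasp point in the frame of planer below 0.135 m and (horizontal distance between the grasp point and knob_centre below 0.012 m or horizontal distance between the grasp point and lobe1 below 0.006 m or horizontal distance between the grasp point and lobe2 below 0.006 m or horizontal distance between the grasp point and lobe3 below 0.006 m or horizontal distance between the grasp point and lobe4 below 0.006 m)).
It fails at once if a bystander is picked up, shoved or knocked over (distance of any of chisel, offcut, wax_tin, glue from where it was at the start of the episode above 0.03 m or angle between glue's own z axis and vertical above 0.5 rad).
It also fails if it takes over 51 s, if anything falls off the work surface, if the arm or the gripper's body presses on something with over 40 N, if the wrist force passes 120 N, or if a joint passes its speed limit or range.

## Working session

There is one attempt and no reset: what is moved stays moved. The work goes in short steps, Python scripts to look and compute and a tool call to move; the robot and the scene stay as the last step left them, time stands still between calls to the robot, and variables do not carry over. Pictures are saved under pics/ and viewed, about 8 in all and at most 12, crops included, and the job is handed in when it is done.

Besides the shell and the picture viewer there is one more tool, called after "Emit:" by a JSON object that holds its "fn" and its "kwargs". play_rows: Moves the arm, as the interface text tells. Its arguments: {"type":"object","properties":{"motion":{"type":"array","items":{"type":"object","properties":{"fingers":{"type":"number"},"translation":{"type":"array","items":{"type":"number"}},"roll":{"type":"number"}}}}},"required":["motion"]}

```bash
mkdir -p pics; ls
python3 - <<'E'
from workcell import bot
import cv2
o=bot.get_obs(); print({k:o[k] for k in('clock','eef_pos','tool_rot','ft_force','grip_width')})
for n in('top','side'):
    c=bot.camera(n); cv2.imwrite(f'pics/{n}0.png',c['pixels'][...,::-1]); print(n,c['intrinsics'],c['k1'],c['world_to_cam'])
E
```

```text
pics
{'clock': 0.0, 'eef_pos': array([ 0.15889528, -0.47345095,  0.24443873]), 'tool_rot': array([ 8.11834688e-01, -5.83886470e-01, -8.21567347e-04, -5.95839938e-04]), 'ft_force': array([ 0.51326735,  0.68080558, -0.19156167]), 'grip_width': 0.08540873021400809}
top [[448.08669114   0.         325.08406675]
 [  0.         448.08669114 241.76208654]
 [  0.           0.           1.        ]] -0.030758810379438502 [[ 0.00141433 -0.99998699  0.00490005 -0.0168985 ]
 [-0.9948656  -0.00190292 -0.10118707  0.62707219]
 [ 0.10119508 -0.00473178 -0.99485535  0.70017319]
 [ 0.          0.          0.          1.        ]]
side [[579.8972283    0.         321.58125009]
 [  0.         579.8972283  239.96145903]
 [  0.           0.           1.        ]] -0.11135274518899176 [[ 0.8986983  -0.43809542 -0.02034135 -0.54472537]
 [-0.2664177  -0.5085045  -0.81880693  0.26302367]
 [ 0.34837189  0.74127969 -0.5737085   0.68317651]
 [ 0.          0.          0.          1.        ]]
```

View pics/top0.png

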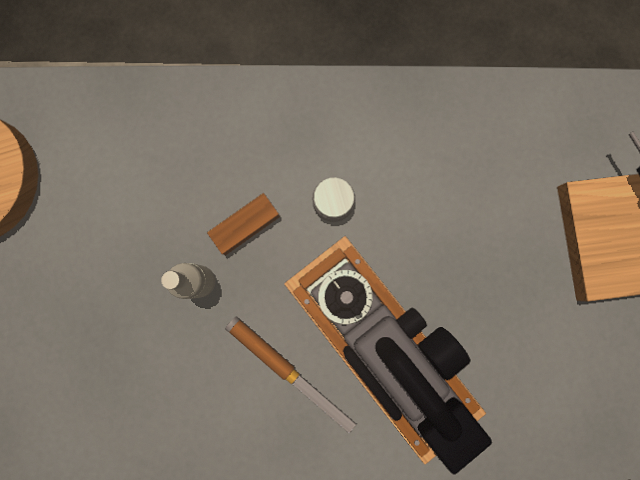

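View pics/side0.png

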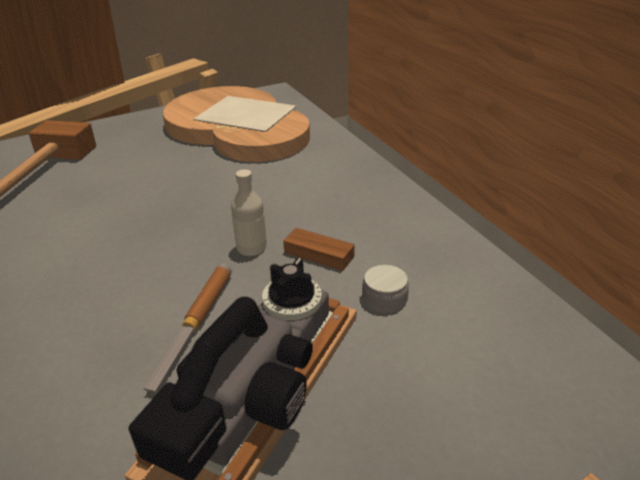

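The top view shows the knob at about (347,297), with the nose pointing up and left. The tin is at (334,199), the offcut at (244,224), the bottle at (180,281) and the chisel at (290,375). Next I'll write helpers and enlarge the knob.

```bash
cat > h.py <<'E'
import numpy as np, cv2
from workcell import bot
def proj(c,P):
    P=np.atleast_2d(P); q=P@c['world_to_cam'][:3,:3].T+c['world_to_cam'][:3,3]
    s=q[:,:2]/q[:,2:]; s=s*(1+c['k1']*(s**2).sum(1,keepdims=True))
    K=c['intrinsics']; return s*[K[0,0],K[1,1]]+K[:2,2]
def back(c,uv,z):
    s=cv2.undistortPoints(np.array([[uv]],float),c['intrinsics'],np.array([c['k1'],0,0,0]))[0,0]
    R=c['world_to_cam'][:3,:3];t=c['world_to_cam'][:3,3]
    o=-R.T@t; d=R.T@np.r_[s,1]; return o+d*(z-o[2])/d[2]
def crop(c,u,v,w,h,f,name,pts=[]):
    im=np.ascontiguousarray(c['pixels'][v:v+h,u:u+w,::-1])
    im=(255*(im/255.)**.55).astype('uint8')
    im=cv2.resize(im,None,fx=f,fy=f,interpolation=cv2.INTER_CUBIC)
    for p in pts: cv2.circle(im,tuple(int(x) for x in ((p-[u,v]+.5)*f)),2,(0,0,255),-1)
    cv2.imwrite(name,im)
E
python3 - <<'E'
from h import *
c=bot.camera('top'); s=bot.camera('side')
# cradle corners pixels -> at unknown height; print for z=.03
k=back(c,(347,297),.126);print(k)
for uv in((346,238),(286,285),(485,412),(430,462)): print(uv,back(c,uv,.03)[:2])
crop(c,300,250,100,100,6,'/tmp/a.png'); crop(s,240,245,100,100,6,'/tmp/b.png')
a,b=cv2.imread('/tmp/a.png'),cv2.imread('/tmp/b.png')
cv2.imwrite('pics/k1.png',cv2.resize(np.hstack([a,b]),(800,400)))
print('tin',back(c,(334,192),.042),'glue top',back(c,(172,281),.15),'off',back(c,(244,224),.028))
E
```

```text
[ 0.53952024 -0.04633091  0.126     ]
(346, 238) [ 0.63355363 -0.05015197]
(286, 285) [0.55667091 0.04743231]
(485, 412) [ 0.35525396 -0.27093592]
(430, 462) [ 0.27882899 -0.18165458]
tin [ 0.70763041 -0.03022615  0.042     ] glue top [0.56106547 0.19274513 0.15      ] off [0.65667987 0.11789452 0.028     ]
```

View pics/k1.png

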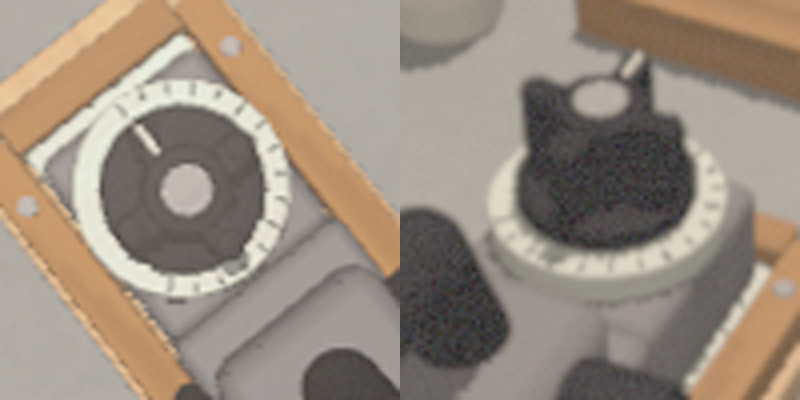

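The enlargement shows the cap centre at about (346.3,296.8) top and (289.6,269.5) side. The white line points to the nose. Now I'll triangulate and check a model overlay.

Run:
```python
from h import *
from scipy.optimize import least_squares
c=bot.camera('top'); s=bot.camera('side')
f=lambda p:np.r_[(proj(c,p)-[346.3,296.8]).ravel(),(proj(s,p)-[289.6,269.5]).ravel()]
r=least_squares(f,[.54,-.046,.126]); print('tri',r.x,f(r.x))
g=lambda p:f([*p,.126]); r=least_squares(g,[.54,-.046]);k=r.x; print('z fixed',k,g(k))
phi=np.radians(39)
pts=[]
for a in np.arange(4)*np.pi/2+phi: pts+=[[*(k+q*np.array([np.cos(a),np.sin(a)])),.125] for q in(24.5e-3,30.5e-3)]
pts+=[[*(k+.0315*np.array([np.cos(a),np.sin(a)])),.095] for a in np.linspace(0,6.28,24)]
ex=np.array([-np.cos(phi),-np.sin(phi)]);ey=np.array([-ex[1],ex[0]])
pts+=[[*(k+X*ex+Y*ey),.03] for X in(-.077,.293) for Y in(-.065,.065)]
print(proj(c,np.array(pts)[-4:]))
crop(c,300,250,100,100,6,'/tmp/a.png',proj(c,pts)); crop(s,240,245,100,100,6,'/tmp/b.png',proj(s,pts))
cv2.imwrite('pics/k2.png',cv2.resize(np.hstack([cv2.imread('/tmp/a.png'),cv2.imread('/tmp/b.png')]),(800,400)))
# target in lobe frame: radial u, trailing v (ccw)
u=-ex; v=np.array([-u[1],u[0]])
o=bot.get_obs()
from scipy.spatial.transform import Rotation as R
T=R.from_quat(o['tool_rot']).as_matrix()
t=np.r_[k+.034*u+.025*v,o['eef_pos'][2]]
print('target',t,'tool cm',100*T.T@(t-o['eef_pos']),'x angle',np.degrees(np.arctan2(T[1,0],T[0,0])))
```

```text
tri [ 0.53983909 -0.04535674  0.12610685] [ 0.01062653 -0.02729795 -0.02754528  0.00180878]
z fixed [ 0.53985223 -0.04532229] [-0.01784947 -0.03832059 -0.02453562  0.04858459]
[[282.18095219 283.68308311]
 [344.2967676  233.7301583 ]
 [428.51801997 466.9695876 ]
 [490.81153355 413.36372794]]
target [ 0.55054218 -0.00449674  0.24500976] tool cm [-3.20419893e+01 -5.20499863e+01  1.94049544e-02] x angle -71.45006892430672
```

View pics/k2.png

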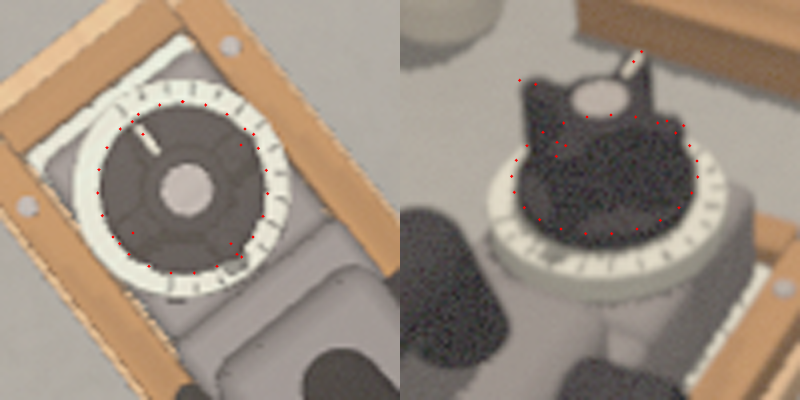

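The overlay matches in both views: the knob is at (0.540,-0.045) and the nose points at 39°. First I'll shut the fingers and move over the knob at height.

Emit:
{"fn": "play_rows", "kwargs": {"motion": [{"fingers": 1,"translation": [-1.6,-2.6,0],"roll": -5.5},{"fingers": 1,"translation": [-3.2,-5.2,0],"roll": -11},{"fingers": 1,"translation": [-4.8,-7.8,0],"roll": -16.5},{"fingers": 1,"translation": [-6.4,-10.4,0],"roll": -22},{"fingers": 1,"translation": [-8,-13,0],"roll": -27.5},{"fingers": 1,"translation": [-9.6,-15.6,0],"roll": -33},{"fingers": 1,"translation": [-11.2,-18.2,0],"roll": -38.5},{"fingers": 1,"translation": [-12.8,-20.8,0],"roll": -44},{"fingers": 1,"translation": [-14.4,-23.4,0],"roll": -49.5},{"fingers": 1,"translation": [-16,-26,0],"roll": -55},{"fingers": 1,"translation": [-17.6,-28.6,0],"roll": -60.5},{"fingers": 1,"translation": [-19.2,-31.2,0],"roll": -66},{"fingers": 1,"translation": [-20.8,-33.8,0],"roll": -71.5},{"fingers": 1,"translation": [-22.4,-36.4,0],"roll": -77},{"fingers": 1,"translation": [-24,-39,0],"roll": -83},{"fingers": 1,"translation": [-25.6,-41.6,0],"roll": -89},{"fingers": 1,"translation": [-27.2,-44.2,0],"roll": -95},{"fingers": 1,"translation": [-28.8,-46.8,0],"roll": -101},{"fingers": 1,"translation": [-30.4,-49.4,0],"roll": -106},{"fingers": 1,"translation": [-32,-52,0],"roll": -110.5}]}}

```text
clock: 1.97
eef_pos: [0.551, -0.0038, 0.2452]
tool_rot: [0.942, 0.336, -0.0, 0.0]
ft_force: [0.4, -0.3, -0.3]
grip_width: 0.0
```

Emit:
{"fn": "play_rows", "kwargs": {"motion": [{"fingers": 1,"translation": [0,0,0],"roll": 0},{"fingers": 1,"translation": [0,0,0],"roll": 0},{"fingers": 1,"translation": [0,0,0],"roll": 0}]}}

```text
clock: 2.22
eef_pos: [0.5498, -0.0054, 0.2449]
tool_rot: [0.943, 0.334, -0.001, -0.0]
ft_force: [-0.3, -0.2, -0.5]
grip_width: -0.0
```

Emit:
{"fn": "play_rows", "kwargs": {"motion": [{"fingers": 1,"translation": [0,0,2],"roll": 0},{"fingers": 1,"translation": [0,0,4],"roll": 0},{"fingers": 1,"translation": [0,0,6],"roll": 0},{"fingers": 1,"translation": [0,0,8],"roll": 0},{"fingers": 1,"translation": [0,0,10],"roll": 0},{"fingers": 1,"translation": [0,0,11],"roll": 0},{"fingers": 1,"translation": [0,0,12],"roll": 0},{"fingers": 1,"translation": [0,0,12.6],"roll": 0},{"fingers": 1,"translation": [0,0,12.6],"roll": 0},{"fingers": 1,"translation": [0,0,12.6],"roll": 0}]}}

```text
clock: 3.05
eef_pos: [0.5505, -0.0055, 0.1199]
tool_rot: [0.943, 0.334, 0.0, 0.0]
ft_force: [0.8, -0.7, -0.1]
grip_width: 0.0001
```

Run:
```python
from h import *
c=bot.camera('top'); s=bot.camera('side')
crop(c,270,220,130,130,6,'/tmp/a.png'); crop(s,220,200,130,130,6,'/tmp/b.png')
cv2.imwrite('pics/k3.png',cv2.resize(np.hstack([cv2.imread('/tmp/a.png'),cv2.imread('/tmp/b.png')]),(800,400)))
o=bot.get_obs();print(o['eef_pos'],o['ft_force'])
from scipy.spatial.transform import Rotation as R
T=R.from_quat(o['tool_rot']).as_matrix(); print(np.degrees(np.arctan2(T[1,0],T[0,0])))
# circular moves: knob at tool coords now (cm); position for tool-frame rotation by a about knob axis
k=np.array([.53985,-.0453,o['eef_pos'][2]]); kt=100*T.T@(k-o['eef_pos']); print('knob in tool',kt)
```

```text
[ 0.55106904 -0.00524481  0.120434  ] [-0.31097399  1.20601149  0.64823342]
39.04537388396854
knob in tool [-3.39453832e+00  2.40415386e+00 -2.26300056e-03]
```

View pics/k3.png

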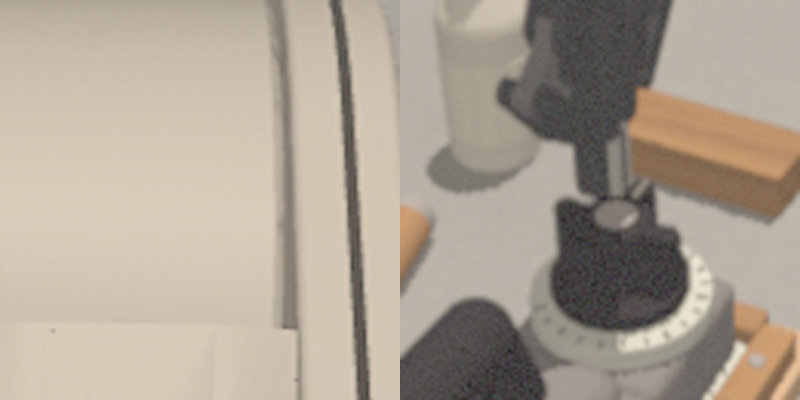

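The side view shows the shut fingers, around (615,170) in the crop, just beyond the knob and beside the white-line lobe. There is no contact yet. Next I'll approach to contact, then arc about the knob axis.

Emit:
{"fn": "play_rows", "kwargs": {"motion": [{"fingers": 1,"translation": [0,0.2,0],"roll": 0},{"fingers": 1,"translation": [0,0.4,0],"roll": 0},{"fingers": 1,"translation": [0,0.6,0],"roll": 0},{"fingers": 1,"translation": [0,0.7,0],"roll": 0},{"fingers": 1,"translation": [0,0.7,0],"roll": 0},{"fingers": 1,"translation": [0,0.7,0],"roll": 0}]}}

```text
clock: 3.65
eef_pos: [0.5547, -0.0107, 0.1193]
tool_rot: [0.943, 0.334, -0.0, -0.0]
ft_force: [0.4, 0.1, 0.1]
grip_width: -0.0
```

Emit:
{"fn": "play_rows", "kwargs": {"motion": [{"fingers": 1,"translation": [0.042,0.09,0],"roll": 1.5},{"fingers": 1,"translation": [0.084,0.18,0],"roll": 3},{"fingers": 1,"translation": [0.084,0.18,0],"roll": 3},{"fingers": 1,"translation": [0.084,0.18,0],"roll": 3}]}}

```text
clock: 3.98
eef_pos: [0.5564, -0.0115, 0.1192]
tool_rot: [0.951, 0.31, -0.0, -0.0]
ft_force: [0.5, -0.6, 0.5]
grip_width: -0.0002
```

Emit:
{"fn": "play_rows", "kwargs": {"motion": [{"fingers": 1,"translation": [0.042,0.09,0],"roll": 1.5},{"fingers": 1,"translation": [0.084,0.18,0],"roll": 3},{"fingers": 1,"translation": [0.084,0.18,0],"roll": 3},{"fingers": 1,"translation": [0.084,0.18,0],"roll": 3}]}}

```text
clock: 4.32
eef_pos: [0.558, -0.0123, 0.1192]
tool_rot: [0.959, 0.285, -0.0, -0.0]
ft_force: [-0.2, 0.7, 0.5]
grip_width: -0.0001
```

Emit:
{"fn": "play_rows", "kwargs": {"motion": [{"fingers": 1,"translation": [0.042,0.09,0],"roll": 1.5},{"fingers": 1,"translation": [0.084,0.18,0],"roll": 3},{"fingers": 1,"translation": [0.084,0.18,0],"roll": 3},{"fingers": 1,"translation": [0.084,0.18,0],"roll": 3}]}}

```text
clock: 4.65
eef_pos: [0.5591, -0.0127, 0.1192]
tool_rot: [0.966, 0.26, -0.0, -0.001]
ft_force: [-2.4, 2.9, 0.7]
grip_width: -0.0001
```

Emit:
{"fn": "play_rows", "kwargs": {"motion": [{"fingers": 1,"translation": [0.042,0.09,0],"roll": 1.5},{"fingers": 1,"translation": [0.042,0.09,0],"roll": 1.5},{"fingers": 1,"translation": [0.042,0.09,0],"roll": 1.5}]}}

```text
clock: 4.9
eef_pos: [0.5597, -0.0129, 0.1191]
tool_rot: [0.969, 0.247, -0.001, -0.001]
ft_force: [-3.7, 5.3, 1.8]
grip_width: -0.0001
```

Emit:
{"fn": "play_rows", "kwargs": {"motion": [{"fingers": 1,"translation": [0.042,0.09,0],"roll": 1.5},{"fingers": 1,"translation": [0.042,0.09,0],"roll": 1.5},{"fingers": 1,"translation": [0.042,0.09,0],"roll": 1.5}]}}

```text
clock: 5.15
eef_pos: [0.5602, -0.0131, 0.1191]
tool_rot: [0.972, 0.235, -0.001, -0.002]
ft_force: [-4.4, 5.5, 2.4]
grip_width: -0.0001
```

Emit:
{"fn": "play_rows", "kwargs": {"motion": [{"fingers": 1,"translation": [0.042,0.09,0],"roll": 1.5},{"fingers": 1,"translation": [0.042,0.09,0],"roll": 1.5},{"fingers": 1,"translation": [0.042,0.09,0],"roll": 1.5}]}}

```text
clock: 5.4
eef_pos: [0.5607, -0.0133, 0.1191]
tool_rot: [0.975, 0.222, -0.001, -0.002]
ft_force: [-5.0, 6.6, 3.5]
grip_width: -0.0001
```

Emit:
{"fn": "play_rows", "kwargs": {"motion": [{"fingers": 1,"translation": [0.042,0.09,0],"roll": 1.5},{"fingers": 1,"translation": [0.042,0.09,0],"roll": 1.5},{"fingers": 1,"translation": [0.042,0.09,0],"roll": 1.5}]}}

```text
clock: 5.65
eef_pos: [0.5621, -0.0145, 0.1192]
tool_rot: [0.978, 0.209, -0.001, -0.001]
ft_force: [-1.3, 4.1, 1.6]
grip_width: 0.0
```

```bash
cat > look.py <<'E'
import sys
from h import *
c=bot.camera('top'); s=bot.camera('side')
crop(c,300,250,100,100,6,'/tmp/a.png'); crop(s,240,245,100,100,6,'/tmp/b.png')
cv2.imwrite(sys.argv[1],cv2.resize(np.hstack([cv2.imread('/tmp/a.png'),cv2.imread('/tmp/b.png')]),(800,400)))
k=np.array([.53985,-.0453])
for n in range(3,6):   # expected white-line ends in the side crop for n clicks
    a=np.radians(39-15*n); P=[[*(k+r*np.array([np.cos(a),np.sin(a)])),.125] for r in(.018,.0245,.0305)]
    print(n,'side crop',((proj(s,P)-[240,245]+.5)*4+[400,0]).round().tolist(),'top crop',((proj(c,P)-[300,250]+.5)*4).round().tolist())
o=bot.get_obs(); print(o['clock'],o['eef_pos'],o['ft_force'])
E
sed 's/range(3,6)/range(0,3)/' look.py >l2.py; python3 l2.py pics/k4.png
```

```text
0 side crop [[625.0, 72.0], [634.0, 62.0], [642.0, 52.0]] top crop [[155.0, 149.0], [143.0, 135.0], [132.0, 121.0]]
1 side crop [[637.0, 77.0], [650.0, 67.0], [661.0, 59.0]] top crop [[166.0, 142.0], [159.0, 125.0], [152.0, 110.0]]
2 side crop [[646.0, 83.0], [662.0, 76.0], [677.0, 69.0]] top crop [[179.0, 138.0], [176.0, 120.0], [173.0, 103.0]]
5.75 [ 0.5623657  -0.01477941  0.11919377] [-2.89106005  4.18789903  1.17794462]
```

View pics/k4.png

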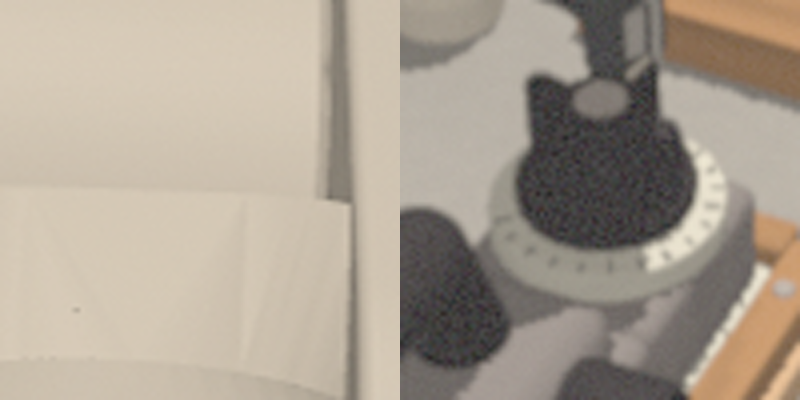

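The side crop shows the white line at about (640,67), between the predictions for stops 0 and 1. So the knob is near its first midway point, with the tool about 8° ahead of the lobe angle. I'll keep going in small steps.

Emit:
{"fn": "play_rows", "kwargs": {"motion": [{"fingers": 1,"translation": [0.042,0.09,0],"roll": 1.5},{"fingers": 1,"translation": [0.042,0.09,0],"roll": 1.5},{"fingers": 1,"translation": [0.042,0.09,0],"roll": 1.5}]}}

```text
clock: 6.0
eef_pos: [0.5642, -0.0168, 0.1193]
tool_rot: [0.981, 0.196, 0.0, 0.0]
ft_force: [0.5, 0.6, -1.0]
grip_width: -0.0001
```

Emit:
{"fn": "play_rows", "kwargs": {"motion": [{"fingers": 1,"translation": [0.042,0.09,0],"roll": 1.5},{"fingers": 1,"translation": [0.042,0.09,0],"roll": 1.5},{"fingers": 1,"translation": [0.042,0.09,0],"roll": 1.5}]}}

```text
clock: 6.25
eef_pos: [0.565, -0.0178, 0.1194]
tool_rot: [0.983, 0.183, 0.0, 0.001]
ft_force: [-0.3, 1.1, 0.2]
grip_width: -0.0
```

Emit:
{"fn": "play_rows", "kwargs": {"motion": [{"fingers": 1,"translation": [0.042,0.09,0],"roll": 1.5},{"fingers": 1,"translation": [0.084,0.18,0],"roll": 3},{"fingers": 1,"translation": [0.084,0.18,0],"roll": 3}]}}

```text
clock: 6.5
eef_pos: [0.5659, -0.0183, 0.1194]
tool_rot: [0.988, 0.157, -0.0, -0.0]
ft_force: [-0.9, 3.3, 0.8]
grip_width: -0.0002
```

Emit:
{"fn": "play_rows", "kwargs": {"motion": [{"fingers": 1,"translation": [0.042,0.09,0],"roll": 1.5},{"fingers": 1,"translation": [0.084,0.18,0],"roll": 3},{"fingers": 1,"translation": [0.084,0.18,0],"roll": 3}]}}

```text
clock: 6.75
eef_pos: [0.5668, -0.019, 0.1193]
tool_rot: [0.991, 0.131, -0.0, -0.001]
ft_force: [-1.7, 5.5, 1.3]
grip_width: -0.0003
```

Emit:
{"fn": "play_rows", "kwargs": {"motion": [{"fingers": 1,"translation": [0.042,0.09,0],"roll": 1.5},{"fingers": 1,"translation": [0.084,0.18,0],"roll": 3},{"fingers": 1,"translation": [0.084,0.18,0],"roll": 3}]}}

```text
clock: 7.0
eef_pos: [0.5678, -0.0196, 0.1193]
tool_rot: [0.994, 0.105, -0.001, -0.002]
ft_force: [-2.5, 7.3, 3.2]
grip_width: 0.0002
```

Emit:
{"fn": "play_rows", "kwargs": {"motion": [{"fingers": 1,"translation": [0.042,0.09,0],"roll": 1.5},{"fingers": 1,"translation": [0.042,0.09,0],"roll": 1.5},{"fingers": 1,"translation": [0.042,0.09,0],"roll": 1.5}]}}

```text
clock: 7.25
eef_pos: [0.5689, -0.0211, 0.1194]
tool_rot: [0.996, 0.092, -0.0, -0.001]
ft_force: [-1.2, 5.1, 1.2]
grip_width: 0.0002
```

Emit:
{"fn": "play_rows", "kwargs": {"motion": [{"fingers": 1,"translation": [0.042,0.09,0],"roll": 1.5},{"fingers": 1,"translation": [0.042,0.09,0],"roll": 1.5},{"fingers": 1,"translation": [0.042,0.09,0],"roll": 1.5}]}}

```text
clock: 7.5
eef_pos: [0.5701, -0.0233, 0.1194]
tool_rot: [0.997, 0.079, 0.0, 0.0]
ft_force: [0.4, 2.1, 0.6]
grip_width: -0.0
```

Emit:
{"fn": "play_rows", "kwargs": {"motion": [{"fingers": 1,"translation": [0.042,0.09,0],"roll": 1.5},{"fingers": 1,"translation": [0.042,0.09,0],"roll": 1.5},{"fingers": 1,"translation": [0.042,0.09,0],"roll": 1.5}]}}

```text
clock: 7.75
eef_pos: [0.5704, -0.0248, 0.1193]
tool_rot: [0.998, 0.066, 0.0, 0.001]
ft_force: [-1.0, -1.4, -0.3]
grip_width: -0.0001
```

Two clicks so far, with force drops at about 16.5° and 31° commanded. On to the third.

Emit:
{"fn": "play_rows", "kwargs": {"motion": [{"fingers": 1,"translation": [0.042,0.09,0],"roll": 1.5},{"fingers": 1,"translation": [0.084,0.18,0],"roll": 3},{"fingers": 1,"translation": [0.084,0.18,0],"roll": 3}]}}

```text
clock: 8.0
eef_pos: [0.5712, -0.0255, 0.1192]
tool_rot: [0.999, 0.039, -0.0, -0.0]
ft_force: [-0.8, 2.8, 1.0]
grip_width: -0.0001
```

Emit:
{"fn": "play_rows", "kwargs": {"motion": [{"fingers": 1,"translation": [0.042,0.09,0],"roll": 1.5},{"fingers": 1,"translation": [0.084,0.18,0],"roll": 3},{"fingers": 1,"translation": [0.084,0.18,0],"roll": 3}]}}

```text
clock: 8.25
eef_pos: [0.5719, -0.0264, 0.1192]
tool_rot: [1.0, 0.013, -0.0, -0.001]
ft_force: [-1.7, 5.4, 1.4]
grip_width: 0.0001
```

Emit:
{"fn": "play_rows", "kwargs": {"motion": [{"fingers": 1,"translation": [0.042,0.09,0],"roll": 1.5},{"fingers": 1,"translation": [0.084,0.18,0],"roll": 3},{"fingers": 1,"translation": [0.084,0.18,0],"roll": 3}]}}

```text
clock: 8.5
eef_pos: [0.5727, -0.0271, 0.1192]
tool_rot: [1.0, -0.013, -0.001, -0.002]
ft_force: [-2.5, 8.9, 2.1]
grip_width: -0.0
```

Emit:
{"fn": "play_rows", "kwargs": {"motion": [{"fingers": 1,"translation": [0.042,0.09,0],"roll": 1.5},{"fingers": 1,"translation": [0.084,0.18,0],"roll": 3},{"fingers": 1,"translation": [0.084,0.18,0],"roll": 3}]}}

```text
clock: 8.75
eef_pos: [0.5738, -0.0298, 0.1193]
tool_rot: [0.999, -0.039, -0.0, -0.001]
ft_force: [0.2, 3.0, 0.2]
grip_width: 0.0001
```

Emit:
{"fn": "play_rows", "kwargs": {"motion": [{"fingers": 1,"translation": [0.042,0.09,0],"roll": 1.5},{"fingers": 1,"translation": [0.042,0.09,0],"roll": 1.5},{"fingers": 1,"translation": [0.042,0.09,0],"roll": 1.5}]}}

```text
clock: 9.0
eef_pos: [0.5746, -0.0329, 0.1193]
tool_rot: [0.999, -0.052, 0.0, 0.001]
ft_force: [-0.6, -0.6, -0.3]
grip_width: -0.0
```

Emit:
{"fn": "play_rows", "kwargs": {"motion": [{"fingers": 1,"translation": [0.042,0.09,0],"roll": 1.5},{"fingers": 1,"translation": [0.042,0.09,0],"roll": 1.5},{"fingers": 1,"translation": [0.042,0.09,0],"roll": 1.5}]}}

```text
clock: 9.25
eef_pos: [0.5748, -0.0334, 0.1193]
tool_rot: [0.998, -0.065, 0.0, 0.0]
ft_force: [-0.4, 0.6, 0.4]
grip_width: 0.0003
```

```bash
sed 's/range(3,6)/range(2,5)/' look.py >l2.py; python3 l2.py pics/k5.png
```

```text
2 side crop [[646.0, 83.0], [662.0, 76.0], [677.0, 69.0]] top crop [[179.0, 138.0], [176.0, 120.0], [173.0, 103.0]]
3 side crop [[652.0, 90.0], [671.0, 86.0], [688.0, 82.0]] top crop [[192.0, 138.0], [194.0, 120.0], [196.0, 103.0]]
4 side crop [[655.0, 99.0], [674.0, 97.0], [692.0, 96.0]] top crop [[205.0, 141.0], [212.0, 124.0], [218.0, 108.0]]
9.35 [ 0.57475459 -0.03324843  0.11929515] [0.21480519 0.3428079  0.35517088]
```

View pics/k5.png

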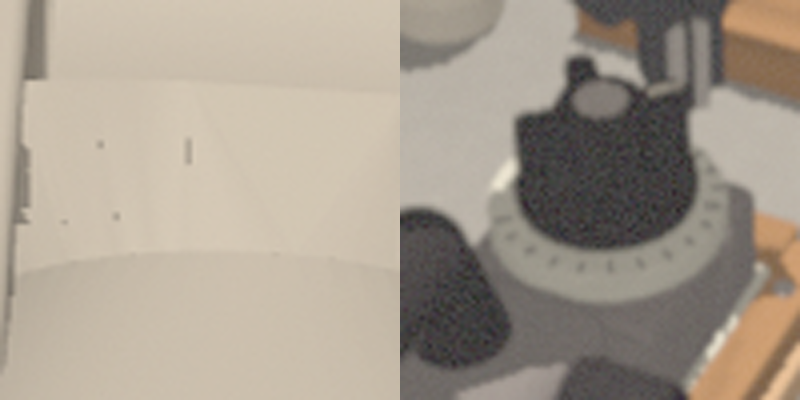

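The side crop shows the white line from (650,92) to (678,84), which matches stop 3. Next is the fourth click, with finer steps near the end.

Emit:
{"fn": "play_rows", "kwargs": {"motion": [{"fingers": 1,"translation": [0.042,0.09,0],"roll": 1.5},{"fingers": 1,"translation": [0.084,0.18,0],"roll": 3},{"fingers": 1,"translation": [0.084,0.18,0],"roll": 3}]}}

```text
clock: 9.6
eef_pos: [0.5753, -0.0343, 0.1193]
tool_rot: [0.996, -0.092, -0.0, -0.001]
ft_force: [0.0, 3.2, -0.1]
grip_width: 0.0001
```

Emit:
{"fn": "play_rows", "kwargs": {"motion": [{"fingers": 1,"translation": [0.042,0.09,0],"roll": 1.5},{"fingers": 1,"translation": [0.084,0.18,0],"roll": 3},{"fingers": 1,"translation": [0.084,0.18,0],"roll": 3}]}}

```text
clock: 9.85
eef_pos: [0.5758, -0.0353, 0.1193]
tool_rot: [0.993, -0.118, -0.0, -0.001]
ft_force: [-0.3, 5.5, 0.6]
grip_width: 0.0002
```

Emit:
{"fn": "play_rows", "kwargs": {"motion": [{"fingers": 1,"translation": [0.042,0.09,0],"roll": 1.5},{"fingers": 1,"translation": [0.084,0.18,0],"roll": 3},{"fingers": 1,"translation": [0.084,0.18,0],"roll": 3}]}}

```text
clock: 10.1
eef_pos: [0.5763, -0.0362, 0.1193]
tool_rot: [0.99, -0.143, -0.0, -0.002]
ft_force: [-0.6, 8.8, 0.6]
grip_width: 0.0004
```

Emit:
{"fn": "play_rows", "kwargs": {"motion": [{"fingers": 1,"translation": [0.042,0.09,0],"roll": 1.5},{"fingers": 1,"translation": [0.042,0.09,0],"roll": 1.5},{"fingers": 1,"translation": [0.042,0.09,0],"roll": 1.5}]}}

```text
clock: 10.35
eef_pos: [0.5765, -0.0378, 0.1193]
tool_rot: [0.988, -0.156, -0.0, -0.002]
ft_force: [0.0, 6.6, -0.0]
grip_width: 0.0001
```

Emit:
{"fn": "play_rows", "kwargs": {"motion": [{"fingers": 1,"translation": [0.042,0.09,0],"roll": 1.5},{"fingers": 1,"translation": [0.042,0.09,0],"roll": 1.5},{"fingers": 1,"translation": [0.042,0.09,0],"roll": 1.5}]}}

```text
clock: 10.6
eef_pos: [0.5766, -0.0407, 0.1193]
tool_rot: [0.986, -0.169, 0.0, 0.0]
ft_force: [-0.0, 1.9, -0.6]
grip_width: -0.0002
```

Emit:
{"fn": "play_rows", "kwargs": {"motion": [{"fingers": 1,"translation": [0.028,0.06,0],"roll": 1},{"fingers": 1,"translation": [0.028,0.06,0],"roll": 1},{"fingers": 1,"translation": [0.028,0.06,0],"roll": 1},{"fingers": 1,"translation": [0.028,0.06,0],"roll": 1}]}}

```text
clock: 10.93
eef_pos: [0.5765, -0.0419, 0.1193]
tool_rot: [0.984, -0.178, 0.0, 0.0]
ft_force: [0.4, -0.3, -0.9]
grip_width: 0.0
```

```bash
python3 look.py pics/k6.png
```

```text
3 side crop [[652.0, 90.0], [671.0, 86.0], [688.0, 82.0]] top crop [[192.0, 138.0], [194.0, 120.0], [196.0, 103.0]]
4 side crop [[655.0, 99.0], [674.0, 97.0], [692.0, 96.0]] top crop [[205.0, 141.0], [212.0, 124.0], [218.0, 108.0]]
5 side crop [[654.0, 108.0], [673.0, 109.0], [691.0, 111.0]] top crop [[217.0, 147.0], [228.0, 133.0], [237.0, 119.0]]
11.0333 [ 0.57652457 -0.04166267  0.11931356] [-0.1538639  -0.46179693 -0.87557295]
```

View pics/k6.png

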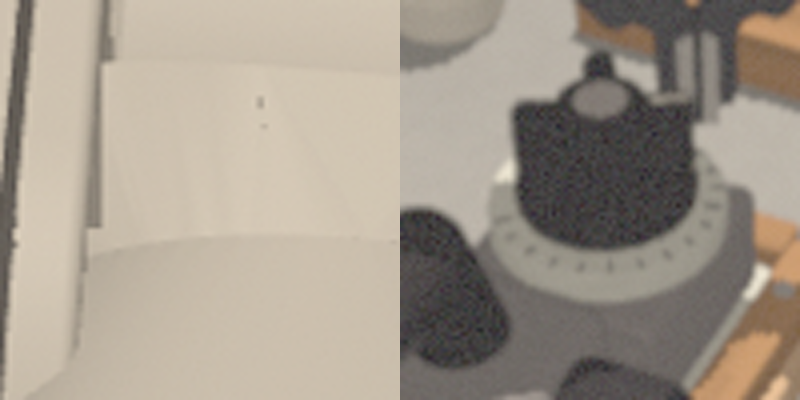

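The white line runs from (655,101) to (690,97), which matches stop 4, and the force is about zero. Now I'll back off the lobe, lift and clear the view.

Emit:
{"fn": "play_rows", "kwargs": {"motion": [{"fingers": 1,"translation": [0,-0.4,0],"roll": 0},{"fingers": 1,"translation": [0,-0.8,0],"roll": 0},{"fingers": 1,"translation": [0,-0.8,-0.5],"roll": 0},{"fingers": 1,"translation": [0,-0.8,-2],"roll": 0},{"fingers": 1,"translation": [0,-0.8,-4],"roll": 0},{"fingers": 1,"translation": [0,-0.8,-6],"roll": 0},{"fingers": 1,"translation": [0,-0.8,-8],"roll": 0},{"fingers": 1,"translation": [0,-0.8,-10],"roll": 0},{"fingers": 1,"translation": [0,-0.8,-12],"roll": 0},{"fingers": 1,"translation": [-1,-3,-13],"roll": 0},{"fingers": 1,"translation": [-2,-6,-13],"roll": 0},{"fingers": 1,"translation": [-4,-9,-13],"roll": 0},{"fingers": 1,"translation": [-6,-12,-13],"roll": 0},{"fingers": 1,"translation": [-8,-15,-13],"roll": 0},{"fingers": 1,"translation": [-10,-18,-13],"roll": 0},{"fingers": 1,"translation": [-12,-21,-13],"roll": 0},{"fingers": 1,"translation": [-14,-24,-13],"roll": 0},{"fingers": 1,"translation": [-15,-26,-13],"roll": 0},{"fingers": 1,"translation": [-15,-26,-13],"roll": 0},{"fingers": 1,"translation": [-15,-26,-13],"roll": 0}]}}

```text
clock: 12.7
eef_pos: [0.5263, 0.2562, 0.2495]
tool_rot: [0.984, -0.176, 0.0, 0.0]
ft_force: [0.3, -0.5, -0.3]
grip_width: -0.0
```

```bash
python3 look.py pics/k7.png
python3 - <<'E'
from h import *
cv2.imwrite('pics/top1.png',bot.camera('top')['pixels'][...,::-1])
E
```

```text
3 side crop [[652.0, 90.0], [671.0, 86.0], [688.0, 82.0]] top crop [[192.0, 138.0], [194.0, 120.0], [196.0, 103.0]]
4 side crop [[655.0, 99.0], [674.0, 97.0], [692.0, 96.0]] top crop [[205.0, 141.0], [212.0, 124.0], [218.0, 108.0]]
5 side crop [[654.0, 108.0], [673.0, 109.0], [691.0, 111.0]] top crop [[217.0, 147.0], [228.0, 133.0], [237.0, 119.0]]
12.8 [0.52683919 0.25431569 0.24944306] [-0.71219099 -0.0592508   0.14749732]
```

View pics/k7.png

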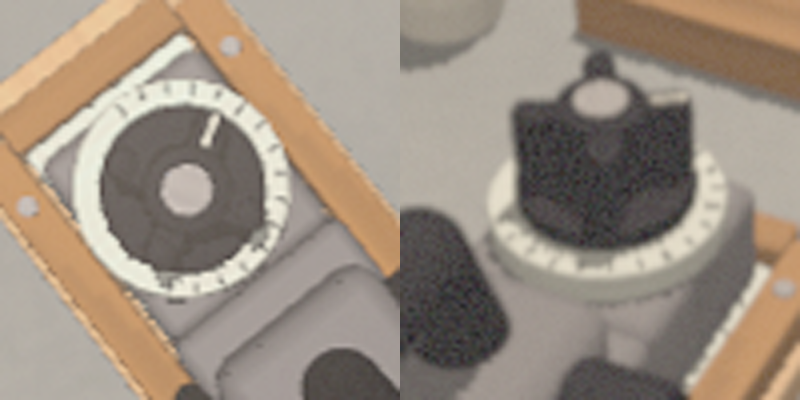

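View pics/top1.png

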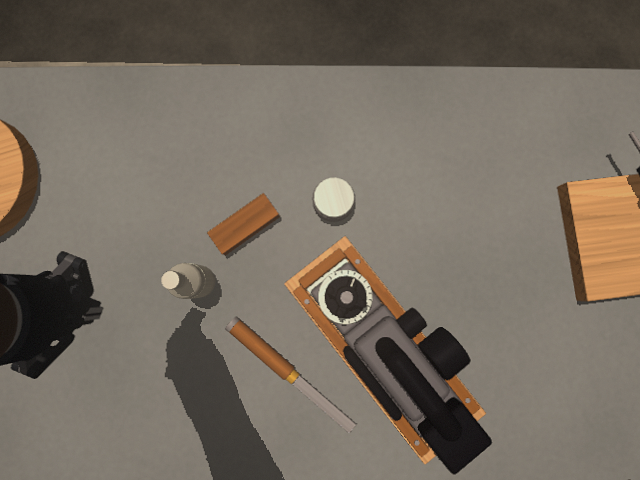

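The white line in the top crop runs from (205,146) to (216,116), which is on the stop 4 prediction. The tin, offcut, bottle and chisel are at the same pixels as at the start, and the hand is clear, so I'm handing in.

```bash
python3 -c "
from workcell import bot
print(bot.job_done())"
```

```text
the job is handed in; nothing more can be done
None
```

The depth knob now rests in stop 4 (0.4 mm cut). I pushed the white-line lobe clockwise from one side with the shut fingertips, backed off, lifted clear and handed the job in. No verdict is reported.

- **Clicks:** The push force dropped four times, about 15° apart, with readings up to about 9 N.
- **Knob position:** With the hand away, the white line matches the predicted stop 4 position in both camera views.
- **Bystanders:** In the last top view, the chisel, offcut, tin and bottle are at the same pixels as at the start, and the bottle is upright.
- **Robot:** It touches nothing, with a final force reading under 1 N. The robot clock was about 13 s.
- **One disagreement:** The lobe was first touched about 6–8° later than I had worked out, so I counted clicks from the force and the pictures rather than from the commanded angle.

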